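Drag a dropped nut out of a keyway slot with the hooked pick

ROBOT

A 6-joint arm with a two-finger parallel gripper is mounted at the origin on a cart in front of the work surface, level with it; the furniture and walls round the work are solid. World frame = base frame: x ahead of the robot, y to its left, z up, the work surface at z = 0. Lengths are in m, angles in rad, forces in N, time in s.
With the tool pointing down it reaches from about 0.4 to 0.825 m from the base axis. Payload 7 kg.
Tool frame: the origin (TCP) lies midway between the tips of the shut fingers; the grasp point (between the pads) lies 19 mm behind it; z points along the fingers, y is the direction in which the jaws open and shut (so a half turn about z gives the same grasp; the last joint's range is limited). The gripper opens to 85 mm and grips with 20 to 120 N. Pads are 22 mm wide; open, the fingers measure 114 mm over their backs; the gripper's body (76 mm by 85 mm) begins 54 mm behind the grasp point. The pads swing forward as they close: fully open they stand 13 mm farther back than shut.
Start: joints at [1.556, 0.359, 0.012, 0, -1.224, -0.288], TCP at [0.201, 0.644, 0.231] pointing down, gripper open.
Joint ranges: [-3.07, 3.07], [-1.43, 2.12], [-1.02, 1.25], [-3.03, 1.67], [-3.05, -0], [-3.03, 3.03]. Speed limits (rad/s): [2.39, 2.39, 3.01, 3.14, 3.14, 3.14].

INTERFACE

Orientations are given as a rotation vector (axis times angle).
In Python, from station import bot, optics gives the robot as it stands.
- The arm moves only by the tool move_arm, never from a script. Its argument "motion" is text: rows parted by semicolons, each of 5 numbers parted by spaces: the finger opening in mm, from 0 to 85.4, then the shift along the tool's x, y, z in units of 25 mm (1.0 is 25 mm), then the turn about the tool's z in units of 6 degrees (1.0 is 6 degrees). A call has 1 to 5 rows; each row shifts and turns the commanded pose from where the row before left it, along the tool's axes as they then stand; what a row does not reach is not made up. A row lasts 1/12 s, in which the tool goes at most 41.7 mm and 7.16 degrees, less where a joint would pass 70% of its speed; a pose out of reach is approached as far as the arm can. A call is refused whole if a number of a shift passes 1 or a number of a turn 1, either way. A call with a gripper value outside its range is refused whole. The fingers move at their own pace and stop on an object; the grip force is fixed at half the most. Time passes only in rows, so rows that do not move let the fingers close. It gives the time, the measured TCP pose, the force and the opening at its end, in the units of the state.
- bot.sense(): the state, without advancing time (a new reading comes with each control period).
- optics.grab_frame(name): name is "side" or "top" or "wrist"; returns a dict with "pixels" (420x560x3 uint8, red, green, blue), "fov_y" (degrees; the focal length in pixels is half the picture's height over the tangent of half this angle, whatever the lens; pixels are square), "cx", "cy" (the principal point, pixels), "dist" ([k1, k2, p1, p2, k3] as OpenCV has them; the pictures are not rectified), "extrinsics" (4x4, takes a point from world to camera coordinates). Camera axes: x right, y down, z forward; pixel columns grow to the right and rows downward; lengths in m; the calibration is good to about 2 mm. A picture is of the moment at which its call begins. There is no depth.
- bot.close_job(): hands the job in, once; it reports no verdict.
The state is a dict: "time": time; "q": joint angles; "qd": joint speeds; "tau": joint torques, N m; "tool_pos": TCP position; "orientation": TCP orientation; "wrist_force": force on the tool from outside, world axes, zero at the start; "ft_torque": the same for the moment, N m; "width": finger opening in m.
Only numpy, scipy, OpenCV 4.12 (cv2) and the standard library are available. Lean on these libraries where they do the work, as an engineer would, in place of code of your own. Each camera call takes 0.05 s, during which the arm holds its last target.

TASK

A hex nut has dropped into one of the two slots of the keyway block, too narrow for fingers. Take the hooked pick from its stand, reach the hook down into the slot behind the nut and drag the nut out onto the open front plate of the block, wholly clear of the slot, without touching the nut with the gripper's fingers. Then put the pick back on its stand as it was.

Things in the scene. Friction and masses are not known exactly. Their poses are not given: they have to be found in the camera images.
- dropped_nut: Plain grey hex nut, 19 mm over flats, 22 mm over corners, 10 mm high, about 20 g, lying flat on the floor of one of the block's two slots (either one), its centre 20 to 50 mm along the block's x. Origin: centre of its underside. The other slot holds a fitted steel key with round ends, 49 x 23 x 14 mm, which is fast. A larger nut on the open bench is not meant.
- keyway_block: Fixed dark steel block. Base plate 220 (x) x 116 x 8 mm, bare in front (x -110 to -10 mm); behind, a body 104 mm wide, top at z = 50 (screw heads 54). Two slots along x, centred at y = +27 and -27 mm, 24 wide, floor at z = 8 level with the bare plate, open above and in front (x = -10), shut at x = +100. Origin: centre of underside, on the bench; +x from bare plate to shut slot ends, z up.
- hooked_pick: Pick, 0.14 kg: wooden handle 110 (x) x 18 (y) x 24 (z) mm, then a straight round steel shank, 8 mm thick, to x = +120 mm, there bent square down to end 75 mm below the handle's axis. Origin: centre of the handle; x toward the hook, z up (hook down). On the stand it lies level, handle centre 95 mm above the bench; grip it from above across the 18 mm width at mid handle.
- hook_tip (a point): The lower end of the pick's hook (rounded, 8 mm thick): x = +120, y = 0, z = -75 mm in the pick's frame.
- pick_stand: Pick stand, fixed: grey base 170 x 70 x 8 mm with two forks of bent 6 mm rod, open upward and flared, 105 (rear) and 113 mm (front) high. The rear fork, x = -43 mm, bears the handle with 6 mm play across; the front one, x = +75 mm, bears the shank. Origin on the bench; the resting pick's origin is within 6 mm along x of the point 95 mm above it, its x along the stand's x (away from the robot).

How it is judged:
By the outcome, as a careful person would: the job done as asked, in the order asked, and still so for the second after the job is handed in, with the robot touching nothing.
It also fails if it takes over 45 s, if anything falls off the work surface, if the arm or the gripper's body presses on something with over 40 N, if the wrist force passes 120 N, or if a joint passes its speed limit or range.

## Working session

There is one attempt and no reset: what is moved stays moved. The work goes in short steps, Python scripts to look and compute and a tool call to move; the robot and the scene stay as the last step left them, time stands still between calls to the robot, and variables do not carry over. Pictures are saved under pics/ and viewed, and the job is handed in when it is done.

Besides the shell and the picture viewer there is one more tool, called after ">>>" in YAML: its name, and indented under it one key for each argument. move_arm: Moves the arm, as the interface text tells. Its arguments: {"type":"object","properties":{"motion":{"type":"string"}},"required":["motion"]}

```bash
ls; mkdir -p pics
cat > h.py <<'E'
import numpy as np, cv2, pickle
from station import bot, optics
def grab(n,tag):
    f=optics.grab_frame(n); p=f"pics/{n}_{tag}.png"
    cv2.imwrite(p,f["pixels"][:,:,::-1]); pickle.dump(f,open(f"pics/{n}_{tag}.pkl","wb")); return f
def load(n,tag): return pickle.load(open(f"pics/{n}_{tag}.pkl","rb"))
def K(f):
    h=f["pixels"].shape[0]; F=h/2/np.tan(np.radians(f["fov_y"])/2)
    return np.array([[F,0,f["cx"]],[0,F,f["cy"]],[0,0,1.]])
def proj(f,P):
    E=np.array(f["extrinsics"]); r=cv2.Rodrigues(E[:3,:3])[0]
    return cv2.projectPoints(np.array(P,float).reshape(-1,1,3),r,E[:3,3],K(f),np.array(f["dist"],float))[0].reshape(-1,2)
def atz(f,uv,z):
    E=np.array(f["extrinsics"]); n=cv2.undistortPoints(np.array(uv,float).reshape(-1,1,2),K(f),np.array(f["dist"],float)).reshape(-1,2)
    d=np.c_[n,np.ones(len(n))]@E[:3,:3]; c=-E[:3,:3].T@E[:3,3]
    return c+d*((z-c[2])/d[:,2])[:,None]
E
python3 - <<'E'
from h import *
for n in("side","top","wrist"):
    f=grab(n,"0"); E=np.array(f["extrinsics"]); print(n,f["fov_y"],f["dist"],-E[:3,:3].T@E[:3,3],E[2,:3])
s=bot.sense(); print(s)
E
```

```text
pics
side 46.491936543774194 [-0.05428881  0.          0.          0.          0.        ] [ 0.13009787 -0.3730006   0.56074252] [ 0.49837243  0.66680691 -0.55406991]
top 42.31770044524162 [-0.01516992  0.          0.          0.          0.        ] [0.40867672 0.22759284 0.92404558] [ 1.59487247e-01  4.18736491e-04 -9.87199900e-01]
wrist 58.54914275279599 [-0.01776809  0.          0.          0.          0.        ] [0.27149871 0.62201738 0.37535034] [-0.27477349  0.08390524 -0.95784103]
{'time': 0.15, 'q': array([ 1.55614889e+00,  3.59187619e-01,  1.12870886e-02, -2.31816253e-04,
       -1.22411414e+00, -2.88066299e-01]), 'qd': array([-0.00151948, -0.00196249,  0.00116812,  0.00291163,  0.00153605,
       -0.00117564]), 'tau': array([-1.81683481e-03, -5.83876276e+01,  2.93651479e+01,  6.94056362e+00,
       -4.23210804e-03, -2.81813143e-06]), 'tool_pos': array([0.20117206, 0.64394925, 0.23061323]), 'orientation': array([ 3.10443485e+00, -4.73624169e-01, -7.83545651e-05]), 'wrist_force': array([-0.34480252,  0.06494778,  0.33278369]), 'ft_torque': array([0.00758604, 0.00272169, 0.03713515]), 'width': 0.08533902351220858}
```

View pics/top_0.png

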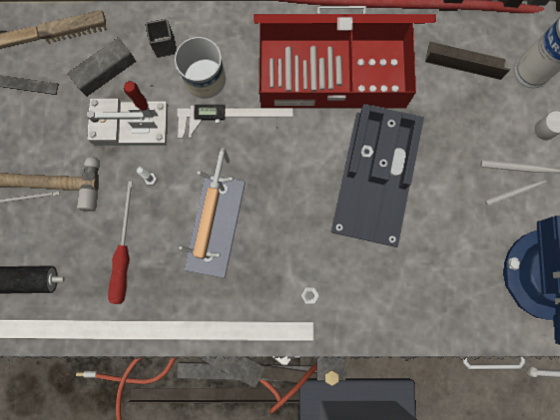

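View pics/side_0.png

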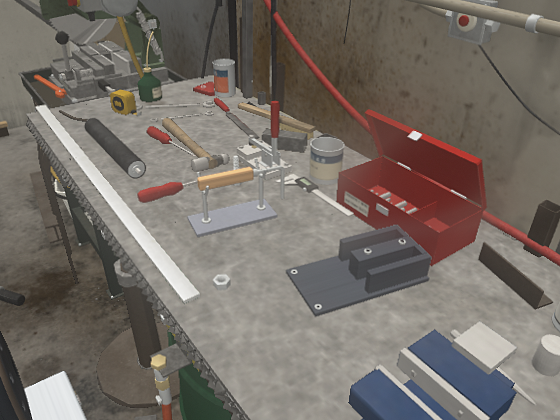

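View pics/wrist_0.png

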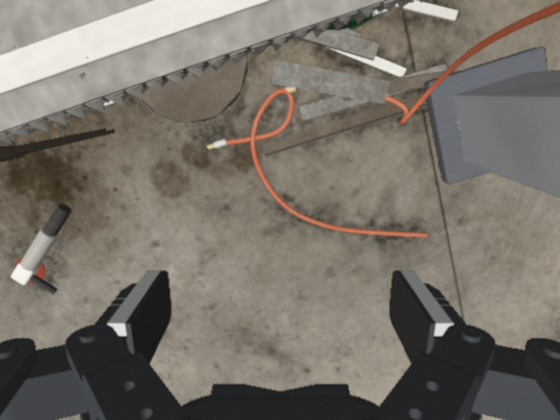

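Run:
```python
from h import *
f=load("top","0"); im=f["pixels"][:,:,::-1]
a=cv2.resize(im[95:255,320:430],None,fx=3.7,fy=3.7,interpolation=cv2.INTER_CUBIC); b=cv2.resize(im[140:284,175:255],None,fx=3.7*1.1,fy=3.7*1.1,interpolation=cv2.INTER_CUBIC)
cv2.imwrite("pics/a.png",a); cv2.imwrite("pics/b.png",b)
f=load("side","0"); im=f["pixels"][:,:,::-1]
cv2.imwrite("pics/c.png",cv2.resize(im[140:320,180:440],None,fx=3,fy=3,interpolation=cv2.INTER_CUBIC))
```

```text
(no output)
```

View pics/a.png

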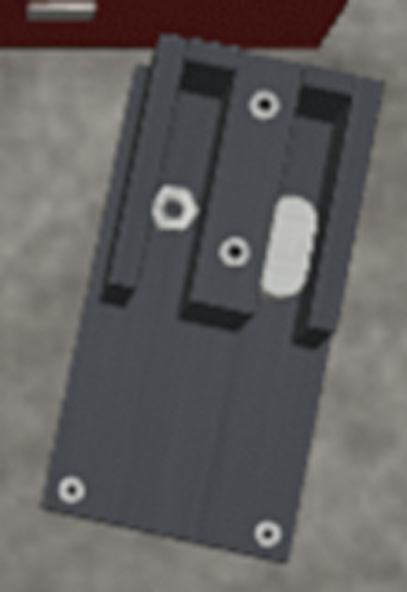

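View pics/b.png

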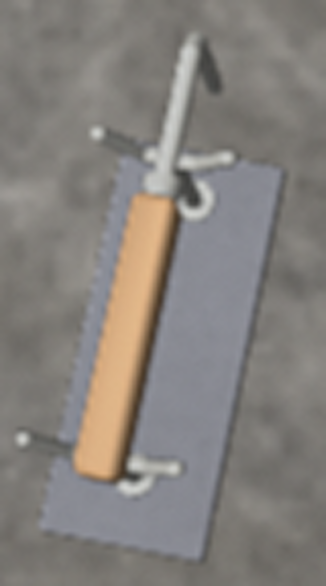

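View pics/c.png

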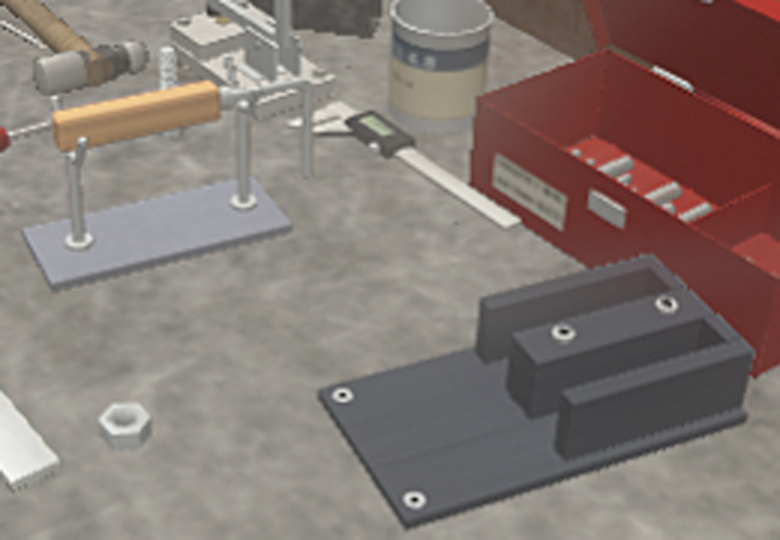

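```bash
cat > fit.py <<'E'
from h import *
from scipy.optimize import least_squares
t=load("top","0"); s=load("side","0")
A=lambda x,y:((x+.5)/3.7-.5+320,(y+.5)/3.7-.5+95)
B=lambda x,y:((x+.5)/4.07-.5+175,(y+.5)/4.07-.5+140)
C=lambda x,y:((x+.5)/3-.5+180,(y+.5)/3-.5+140)
def fit(name,obs,x0,off=True):
    def T(p,P):
        c,s_=np.cos(p[2]),np.sin(p[2]); P=np.array(P)/1000
        return np.c_[p[0]+c*P[:,0]-s_*P[:,1],p[1]+s_*P[:,0]+c*P[:,1],P[:,2]]
    def r(p):
        o=[]
        for f,uv,P in obs: o.append(proj(f,T(p,[P]))[0]-uv)
        return np.concatenate(o)
    q=least_squares(r,x0,loss="soft_l1",x_scale=[.01,.01,.1]); print(name,q.x,np.degrees(q.x[2])); print(np.round(r(q.x).reshape(-1,2),1).tolist()); return q.x
blk=[(t,A(42,507),(-110,58,8)),(t,A(287,562),(-110,-58,8)),(t,A(192,301),(-10,15,50)),(t,A(255,316),(-10,-15,50)),
(t,A(163,36),(110,52,50)),(t,A(384,80),(110,-52,50)),(t,A(185,60),(100,39,50)),(t,A(237,70),(100,15,50)),(t,A(298,83),(100,-15,50)),(t,A(352,97),(100,-39,50)),
(s,C(318,392),(-110,58,8)),(s,C(408,517),(-110,-58,8)),(s,C(480,300),(-10,52,50)),(s,C(752,352),(110,-52,50))]
st=[(t,B(123,157),(85,35,8)),(t,B(287,170),(85,-35,8)),(t,B(40,527),(-85,35,8)),(t,B(203,560),(-85,-35,8)),(s,C(25,235),(-85,35,8)),(s,C(55,280),(-85,-35,8)),(s,C(290,222),(85,-35,8))]
pk=[(t,B(137,195),(55,9,107)),(t,B(178,200),(55,-9,107)),(t,B(75,472),(-55,9,107)),(t,B(124,480),(-55,-9,107)),(t,B(195,38),(122,0,98)),
(s,C(54,120),(-55,9,107)),(s,C(219,90),(55,-9,107))]
if __name__=="__main__":
    b=fit("block",blk,[.5,.05,-.2]); S=fit("stand",st,[.4,.3,-.2]); p=fit("pick",pk,[.4,.3,-.2])
    n=atz(t,[A(175,208)],.018)[0]; R=lambda v,q:np.array([[np.cos(q[2]),np.sin(q[2])],[-np.sin(q[2]),np.cos(q[2])]])@(np.array(v)[:2]-q[:2])
    print("nut",n,R(n,b)*1000); print("pick in stand",R(p,S)*1000)
E
python3 fit.py
```

```text
block [ 0.62017458  0.06602891 -0.22046091] -12.631479646606003
[[-0.2, 0.4], [0.5, 0.4], [-0.7, -0.2], [0.1, -0.3], [-0.6, -0.9], [0.2, 0.2], [-0.2, -0.2], [-0.2, 0.1], [0.8, 0.3], [0.2, -0.5], [-0.4, -0.5], [-0.5, 2.3], [-0.4, -0.4], [1.4, 0.1]]
stand [ 0.53857137  0.34426763 -0.18553088] -10.6301361324923
[[0.2, -5.2], [-0.5, -1.1], [-0.3, 0.7], [0.4, 0.3], [-1.3, -1.7], [-0.9, 2.0], [1.5, 0.9]]
pick [ 0.52775562  0.34462149 -0.17678084] -10.12879619834122
[[-0.6, -1.0], [0.8, -0.2], [0.2, 1.3], [-0.1, 1.4], [-0.1, -1.3], [-1.7, -1.9], [1.1, 0.6]]
nut [0.66532028 0.0831713  0.018     ] [40.30434403 26.59992003]
pick in stand [-10.69541929  -1.64737633]
```

>>> move_arm:
  motion: "85 0 0 0 -0.6; 85 0 0 0 -0.6; 85 0.8 0.5 0 0; 85 0.9 0.6 0 0; 85 0.9 0.6 0 0"

```text
time: 0.57
tool_pos: [0.2579, 0.5903, 0.2306]
orientation: [3.128, -0.276, -0.0]
wrist_force: [0.0, -0.5, 0.1]
width: 0.0851
```

>>> move_arm:
  motion: "85 1 0.6 0 0; 85 1 0.6 0 0; 85 1 0.6 0 0; 85 1 0.6 0 0; 85 1 0.6 0 0"

```text
time: 0.98
tool_pos: [0.3684, 0.4939, 0.2311]
orientation: [3.129, -0.278, -0.0]
wrist_force: [0.7, 0.6, 0.7]
width: 0.0849
```

>>> move_arm:
  motion: "85 1 0.6 0 0; 85 1 0.6 0 0; 85 1 0.6 0 0; 85 1 0.6 0 0; 85 0.6 0.5 0 0"

```text
time: 1.4
tool_pos: [0.4696, 0.4018, 0.231]
orientation: [3.128, -0.279, -0.0]
wrist_force: [1.1, 0.8, 0.5]
width: 0.0848
```

```bash
cat >> h.py <<'E'
def tool(s):
    return cv2.Rodrigues(np.array(s["orientation"],float))[0]
def delta(P,yaw_deg,s=None):
    s=s or bot.sense(); R=tool(s); y=np.degrees(np.arctan2(R[1,0],R[0,0]))
    a=np.radians(yaw_deg); R2=np.array([[np.cos(a),np.sin(a),0],[np.sin(a),-np.cos(a),0],[0,0,-1]])
    d=np.array(P)-s["tool_pos"]
    print("t",round(s["time"],2),"pos",np.round(s["tool_pos"],4),"yaw",round(y,2),"zax",np.round(R[:,2],3),"w",round(s["width"],4),"F",np.round(s["wrist_force"],1))
    print("units now-axes",np.round(R.T@d/.025,2),"turned-axes",np.round(R2.T@d/.025,2),"turn",round((y-yaw_deg)/6,2))
E
python3 - <<'E'
from h import *
grab("wrist","1"); grab("top","1"); delta([.5278,.3446,.19],-10.4)
E
```

```text
t 1.5 pos [0.4696 0.4011 0.231 ] yaw -10.33 zax [-0.    -0.001 -1.   ] w 0.0847 F [-0.9 -0.  -0.4]
units now-axes [2.69 1.8  1.64] turned-axes [2.7  1.8  1.64] turn 0.01
```

View pics/wrist_1.png

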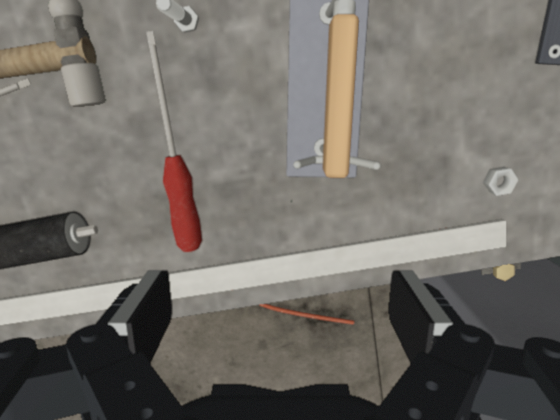

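Run:
```python
from h import *
f=load("wrist","1"); im=f["pixels"][:,:,::-1]
cv2.imwrite("pics/d.png",cv2.resize(im[0:190,270:400],None,fx=3,fy=3,interpolation=cv2.INTER_CUBIC))
```

```text
(no output)
```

View pics/d.png

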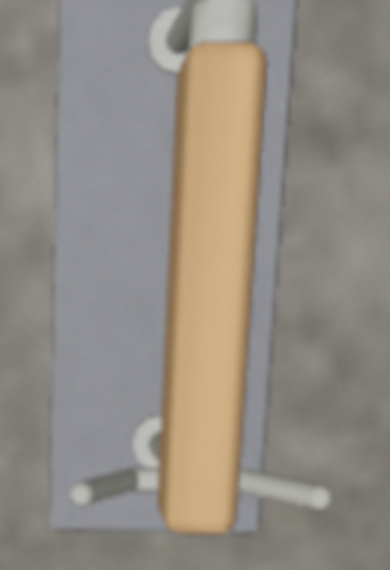

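>>> move_arm:
  motion: "85 0.7 0.6 0 0; 85 0.7 0.6 0 0; 85 0.7 0.6 0 0; 85 0.5 0 0.6 0; 85 0 0 0 0"

```text
time: 1.92
tool_pos: [0.5245, 0.3463, 0.2138]
orientation: [3.127, -0.281, -0.003]
wrist_force: [-0.5, 1.3, -0.8]
width: 0.0849
```

Run:
```python
from h import *
f=grab("wrist","2"); grab("side","2"); grab("top","2"); delta([.5278,.3446,.19],-10.4)
```

```text
t 2.07 pos [0.5237 0.348  0.2162] yaw -10.15 zax [-0.    -0.001 -1.   ] w 0.0851 F [ 0.1 -0.5  0.1]
units now-axes [0.18 0.1  1.05] turned-axes [0.18 0.1  1.05] turn 0.04
```

View pics/wrist_2.png

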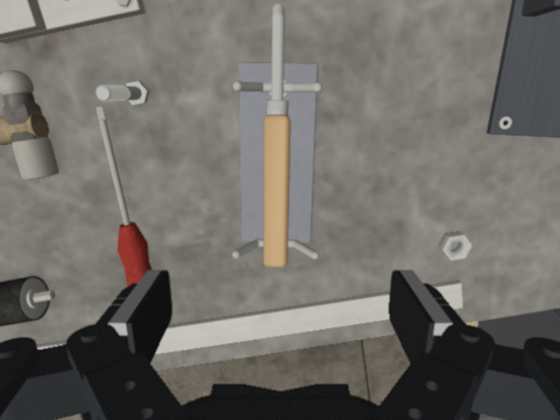

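View pics/side_2.png

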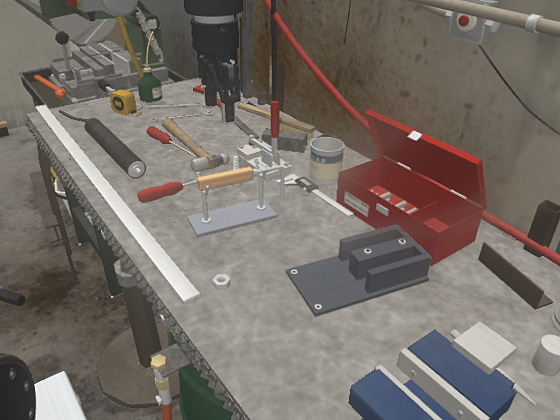

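Run:
```python
from h import *
import fit
w=load("wrist","2"); s=load("side","2"); P=bot.sense()["tool_pos"]
print(proj(s,[P]),proj(w,[P]))
p=fit.fit("pick",[(w,(265,114),(55,9,107)),(w,(289.5,115),(55,-9,107)),(w,(264,266),(-55,9,107)),(w,(287.5,267),(-55,-9,107)),(w,(278,6),(123,0,99))],[.52,.344,-.18])
q=fit.fit("pick",[(w,(265,114),(55,9,107)),(w,(289.5,115),(55,-9,107)),(w,(264,266),(-55,9,107)),(w,(287.5,267),(-55,-9,107)),(w,(278,6),(123,0,99))]+fit.pk,[.52,.344,-.18])
S=fit.fit("stand",[(w,(239,63),(85,35,8)),(w,(317,64),(85,-35,8)),(w,(242,244),(-85,35,8))]+fit.st[1:],[.53,.344,-.18])
```

```text
[[219.40032037 120.1213521 ]] [[275.86943363 278.39929061]]
pick [ 0.5300846   0.34728937 -0.19062776] -10.92216630980983
[[-1.7, 0.4], [1.3, -0.3], [-0.5, 1.5], [0.4, 0.7], [0.1, -3.7]]
pick [ 0.5297223   0.34682213 -0.18868025] -10.810582065800364
[[-1.1, 0.8], [2.0, 0.1], [0.4, 1.8], [1.3, 1.0], [0.6, -3.3], [-1.6, -2.3], [-0.2, -1.3], [-1.6, -0.2], [-2.0, 0.1], [-0.5, -2.3], [-1.3, -2.8], [1.4, -0.0]]
stand [ 0.5383014   0.34508005 -0.18638663] -10.679167516229963
[[-0.6, 0.1], [1.0, -0.3], [0.5, -1.1], [-0.9, -0.9], [-0.8, 0.8], [-0.1, 0.5], [-1.6, -1.9], [-1.2, 1.8], [1.2, 0.8]]
```

Run:
```python
from h import *
delta([.530,.3468,.0755],-10.8)
```

```text
t 2.07 pos [0.5237 0.348  0.2162] yaw -10.15 zax [-0.    -0.001 -1.   ] w 0.0851 F [ 0.1 -0.5  0.1]
units now-axes [ 0.26 -0.    5.63] turned-axes [ 0.26 -0.    5.63] turn 0.11
```

>>> move_arm:
  motion: "85 0.25 0 0.3 0.1; 60 0 0 0.9 0; 60 0 0 0.9 0; 60 0 0 0.9 0; 60 0 0 0.9 0"

```text
time: 2.48
tool_pos: [0.5301, 0.3474, 0.1181]
orientation: [-3.127, 0.293, -0.001]
wrist_force: [0.0, 0.3, -0.9]
width: 0.0602
```

>>> move_arm:
  motion: "60 0 0 0.8 0; 60 0 0 0.6 0; 60 0 0 0.3 0; 60 0 0 0 0; 60 0 0 0 0"

```text
time: 2.9
tool_pos: [0.5304, 0.3471, 0.0766]
orientation: [3.128, -0.293, 0.0]
wrist_force: [0.4, 0.5, 0.9]
width: 0.0599
```

Run:
```python
from h import *
grab("wrist","3"); grab("side","3");delta([.530,.3468,.0755],-10.8)
```

```text
t 3.0 pos [0.5308 0.3474 0.0776] yaw -10.72 zax [ 0.001  0.001 -1.   ] w 0.06 F [-0.7  0.1  0.9]
units now-axes [-0.03  0.03  0.08] turned-axes [-0.03  0.03  0.08] turn 0.01
```

View pics/wrist_3.png

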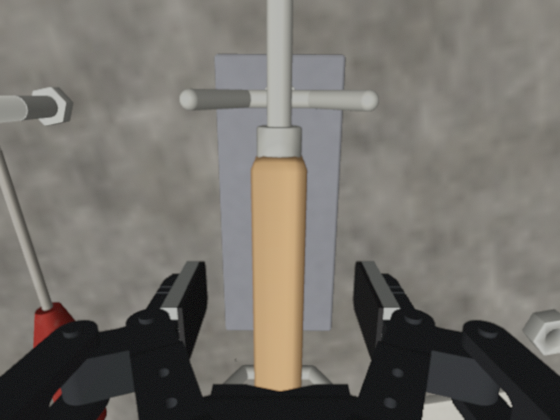

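View pics/side_3.png

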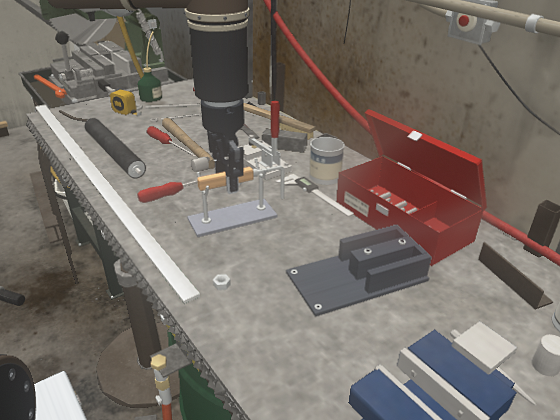

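>>> move_arm:
  motion: "30 0 0 0.05 0; 10 0 0 0 0; 10 0 0 0 0; 10 0 0 0 0; 10 0 0 0 0"

```text
time: 3.42
tool_pos: [0.5305, 0.3468, 0.0757]
orientation: [-3.127, 0.294, -0.001]
wrist_force: [-1.2, -0.4, 3.6]
width: 0.0167
```

>>> move_arm:
  motion: "10 0 0 0 0; 10 0 0 0 0; 10 0 0 -0.2 0; 10 0 0 -0.5 0; 10 0 0 -0.9 0"

```text
time: 3.83
tool_pos: [0.5286, 0.3452, 0.1126]
orientation: [3.123, -0.295, -0.006]
wrist_force: [0.3, 0.1, -2.0]
width: 0.0171
```

Run:
```python
from h import *
grab("wrist","4"); grab("side","4");delta([.530,.3468,.0755],-10.8)
```

```text
t 3.93 pos [0.5316 0.3478 0.1182] yaw -10.72 zax [ 0.003  0.003 -1.   ] w 0.0171 F [0.6 0.  0.2]
units now-axes [-0.06  0.06  1.71] turned-axes [-0.06  0.05  1.71] turn 0.01
```

View pics/wrist_4.png

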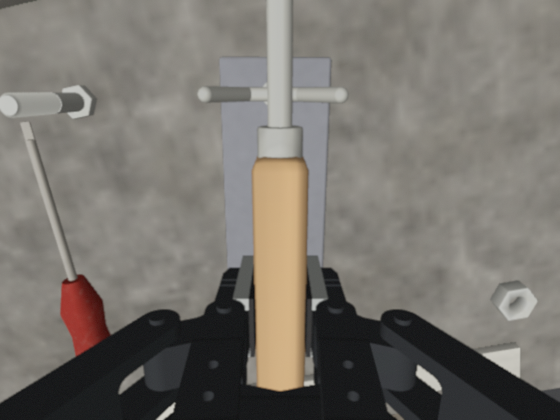

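View pics/side_4.png

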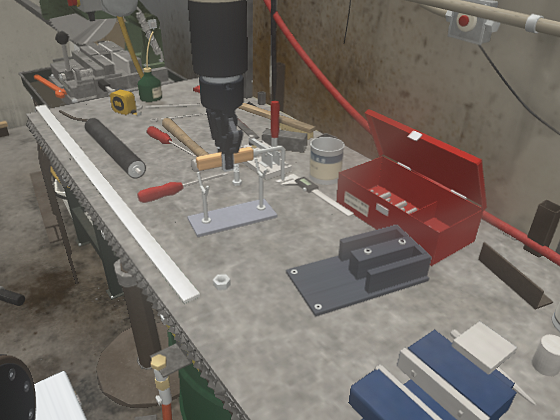

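Run:
```python
from h import *
delta([.584,.102,.19],-12.6)
```

```text
t 3.93 pos [0.5316 0.3478 0.1182] yaw -10.72 zax [ 0.003  0.003 -1.   ] w 0.0171 F [0.6 0.  0.2]
units now-axes [ 3.89  9.26 -2.89] turned-axes [ 4.19  9.14 -2.87] turn 0.31
```

>>> move_arm:
  motion: "10 0 0 -0.9 0; 10 0 0 -1 0; 10 0 0 -0.9 0.3; 10 0.3 0.6 0 0; 10 0.4 0.9 0 0"

```text
time: 4.35
tool_pos: [0.5395, 0.3076, 0.186]
orientation: [-3.121, 0.34, -0.002]
wrist_force: [0.4, -0.8, -1.5]
width: 0.0167
```

>>> move_arm:
  motion: "10 0.4 0.9 0 0; 10 0.4 0.9 0 0; 10 0.4 0.9 0 0; 10 0.4 0.9 0 0; 10 0.4 0.9 0 0"

```text
time: 4.77
tool_pos: [0.5631, 0.184, 0.1842]
orientation: [3.122, -0.343, -0.002]
wrist_force: [1.0, 0.2, -0.8]
width: 0.0171
```

>>> move_arm:
  motion: "10 0.4 0.9 0 0; 10 0.4 0.9 0 0; 10 0.4 0.8 0 0; 10 0.3 0.5 0 0; 10 0 0 0 0"

```text
time: 5.18
tool_pos: [0.5831, 0.099, 0.1842]
orientation: [3.122, -0.347, -0.002]
wrist_force: [0.4, -0.1, -0.6]
width: 0.0173
```

>>> move_arm:
  motion: "10 0 0 0 0"

```text
time: 5.27
tool_pos: [0.5829, 0.1007, 0.1843]
orientation: [3.122, -0.346, -0.002]
wrist_force: [0.5, -0.1, -1.8]
width: 0.0171
```

Run:
```python
from h import *
for n in("wrist","side","top"): grab(n,"5")
delta([.584,.102,.19],-12.6)
im=load("top","5")["pixels"][:,:,::-1]
cv2.imwrite("pics/e.png",cv2.resize(im[90:260,310:440],None,fx=3.5,fy=3.5,interpolation=cv2.INTER_CUBIC))
```

```text
t 5.42 pos [0.583  0.1022 0.1847] yaw -12.53 zax [-0.001 -0.    -1.   ] w 0.0175 F [ 0.8  0.5 -1.1]
units now-axes [ 0.04 -0.   -0.21] turned-axes [ 0.04 -0.   -0.21] turn 0.01
```

View pics/wrist_5.png

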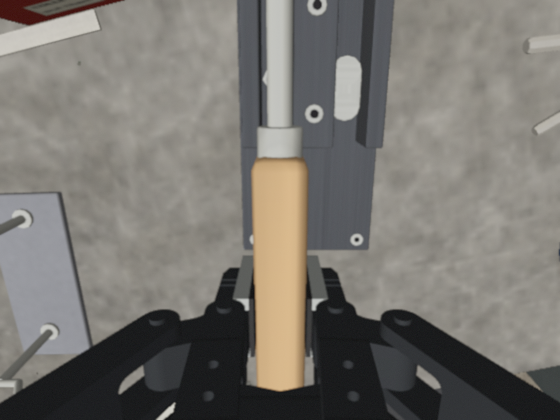

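View pics/side_5.png

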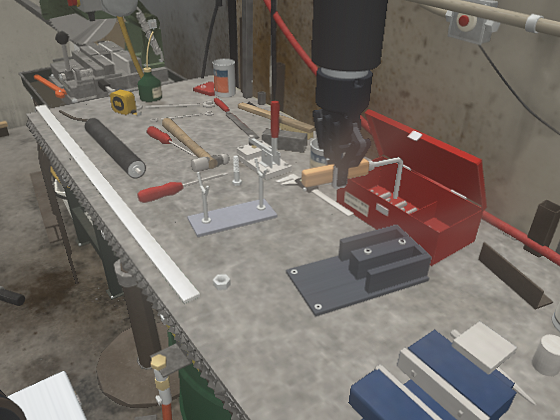

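View pics/e.png

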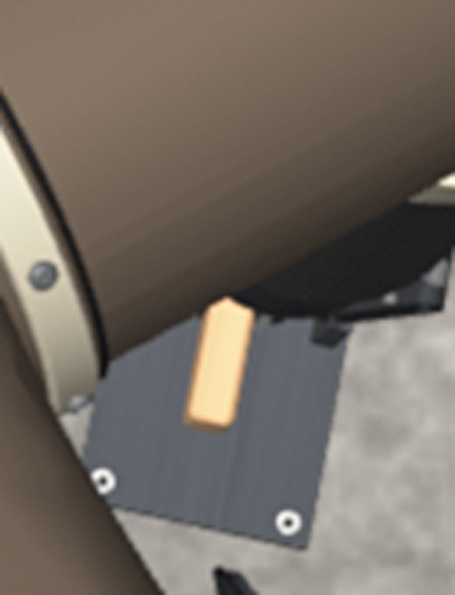

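```bash
cat >> h.py <<'E'
B0=np.array([.6202,.0660,-.2205])
def blk(P):
    c,s=np.cos(B0[2]),np.sin(B0[2]); P=np.atleast_2d(P).astype(float)/1000
    return np.c_[B0[0]+c*P[:,0]-s*P[:,1],B0[1]+s*P[:,0]+c*P[:,1],P[:,2]]
def toblk(P):
    c,s=np.cos(B0[2]),np.sin(B0[2]); d=np.array(P)[:2]-B0[:2]; return 1000*np.array([c*d[0]+s*d[1],-s*d[0]+c*d[1]])
def pick(P,s=None):
    s=s or bot.sense(); R=tool(s); P=np.atleast_2d(P)/1000.
    T=np.c_[P[:,0]-.0008,-P[:,1],-P[:,2]-.0193]
    return s["tool_pos"]+T@R.T
E
python3 - <<'E'
from h import *
s=load("side","5"); im=s["pixels"][:,:,::-1].copy()
P=pick([[120,0,-75],[120,0,0],[120,0,4],[55,0,0],[-55,9,-12],[-55,-9,-12]])
uv=proj(s,P); print(np.round(P,4),uv, toblk(P[0]))
im=cv2.resize(im[130:320,270:450],None,fx=3.3,fy=3.3,interpolation=cv2.INTER_CUBIC)
for u in uv: cv2.circle(im,tuple(int(v) for v in ((u-[270,130]+.5)*3.3)),3,(0,0,255),1)
cv2.imwrite("pics/f.png",im)
E
```

```text
[[0.6993 0.0764 0.1289]
 [0.6994 0.0764 0.2039]
 [0.6994 0.0764 0.2079]
 [0.6359 0.0905 0.204 ]
 [0.5305 0.1231 0.192 ]
 [0.5266 0.1055 0.192 ]] [[394.12005031 198.21789601]
 [400.6428771  158.50341898]
 [401.00729798 156.26992161]
 [366.03314879 165.5930381 ]
 [299.37266428 182.91292713]
 [304.5804454  188.59121315]] [74.944168   27.42618742]
```

View pics/f.png

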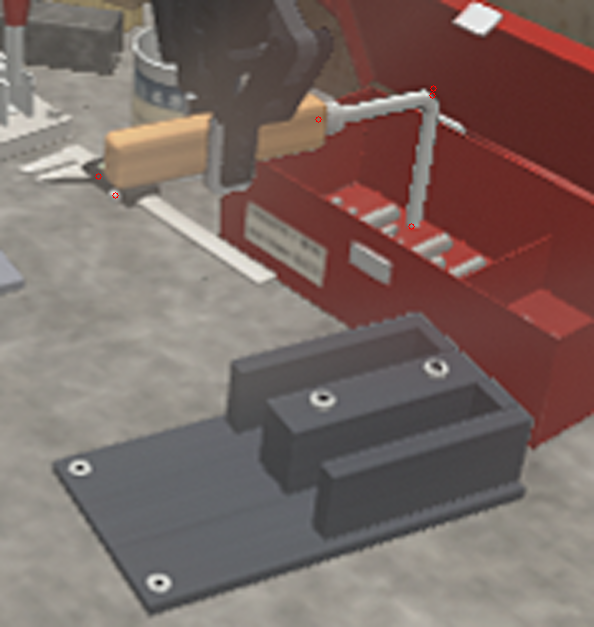

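>>> move_arm:
  motion: "10 0 0 0.6 0; 10 0 0 0.9 0; 10 0 0 0.9 0; 10 0 0 0.5 0; 10 0 0 0 0"

```text
time: 5.83
tool_pos: [0.5811, 0.1019, 0.1093]
orientation: [3.121, -0.342, -0.008]
wrist_force: [-0.1, 0.4, -0.8]
width: 0.017
```

>>> move_arm:
  motion: "10 0 0 0 0"

```text
time: 5.92
tool_pos: [0.583, 0.1023, 0.1122]
orientation: [3.122, -0.341, -0.002]
wrist_force: [0.3, -0.5, -1.4]
width: 0.0175
```

```bash
cat > ov.py <<'E'
import sys
from h import *
tag=sys.argv[1]
s=grab("side",tag); w=grab("wrist",tag); st=bot.sense()
im=s["pixels"][:,:,::-1].copy()
P=pick([[120,0,-75],[120,0,0],[-55,9,-12],[-55,-9,-12]],st)
print("tip",np.round(P[0],4),toblk(P[0])); delta(st["tool_pos"],-12.6,st)
L=[[100,15,50],[100,39,50],[-10,15,50],[-10,39,50],[-10,15,8],[-10,39,8],[110,52,50]]
im=cv2.resize(im[130:320,270:450],None,fx=3.3,fy=3.3,interpolation=cv2.INTER_CUBIC)
for i,u in enumerate(proj(s,np.r_[P,blk(L)])): cv2.circle(im,tuple(int(v) for v in ((u-[270,130]+.5)*3.3)),2,(0,0,255) if i<4 else (0,255,0),1)
cv2.imwrite(f"pics/ov_{tag}.png",im)
E
python3 ov.py 6
```

```text
tip [0.7005 0.0767 0.0582] [75.97985504 28.04524128]
t 6.02 pos [0.584  0.1025 0.1137] yaw -12.49 zax [ 0.002  0.    -1.   ] w 0.0175 F [ 0.7  0.5 -1. ]
units now-axes [0. 0. 0.] turned-axes [0. 0. 0.] turn 0.02
```

View pics/ov_6.png

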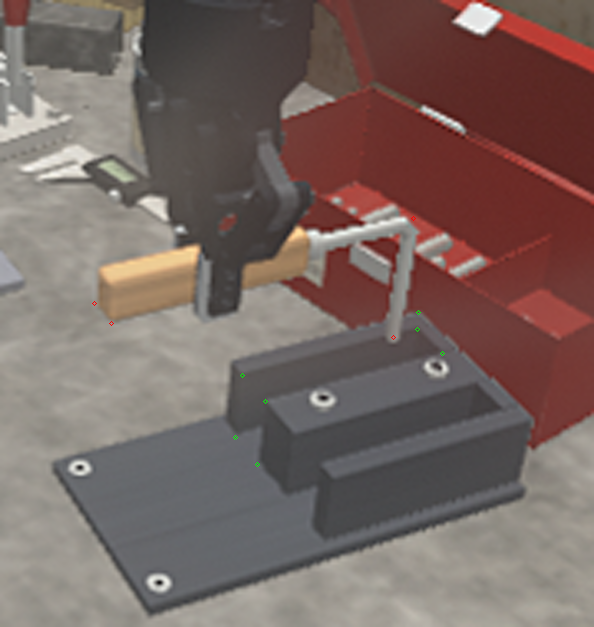

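View pics/wrist_6.png

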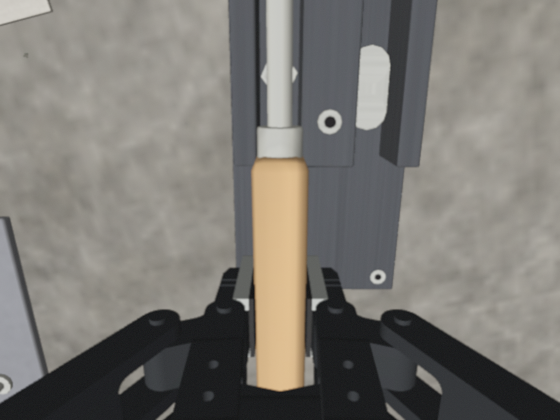

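>>> move_arm:
  motion: "10 0 0.02 0.5 0; 10 0 0 0.5 0; 10 0 0 0.5 0; 10 0 0 0.3 0; 10 0 0 0 0"

```text
time: 6.43
tool_pos: [0.5828, 0.1013, 0.067]
orientation: [3.122, -0.343, -0.001]
wrist_force: [0.5, -0.1, -1.3]
width: 0.0172
```

>>> move_arm:
  motion: "10 0 0 0 0; 10 0 0 0 0"

```text
time: 6.6
tool_pos: [0.5839, 0.1016, 0.0687]
orientation: [-3.122, 0.343, -0.002]
wrist_force: [0.5, -1.2, -1.2]
width: 0.0172
```

```bash
python3 ov.py 7
```

```text
tip [0.7002 0.0757 0.013 ] [75.98552378 26.98961651]
t 6.7 pos [0.5838 0.1016 0.0686] yaw -12.54 zax [ 0.001  0.001 -1.   ] w 0.0174 F [ 0.5 -0.2 -0.9]
units now-axes [0. 0. 0.] turned-axes [0. 0. 0.] turn 0.01
```

View pics/ov_7.png

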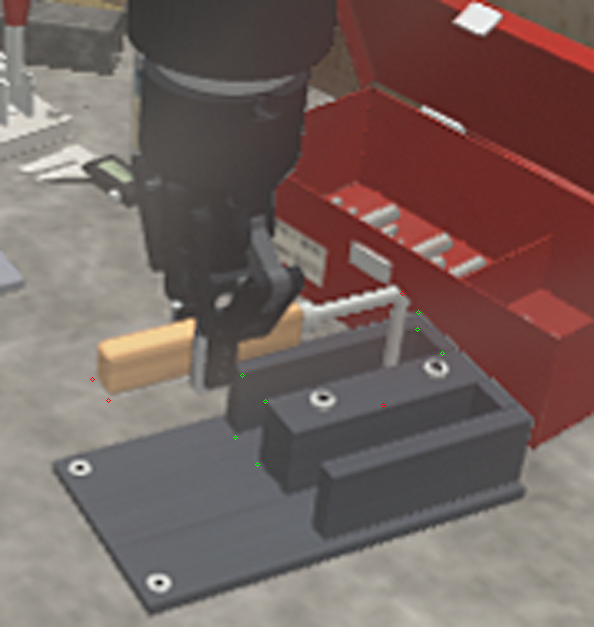

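View pics/wrist_7.png

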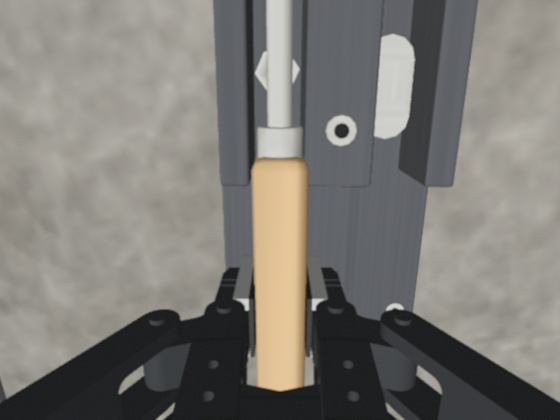

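>>> move_arm:
  motion: "10 0 0 0.07 0; 10 -0.2 0 0 0; 10 -0.3 0 0 0; 10 -0.3 0 0 0; 10 -0.3 0 0 0"

```text
time: 7.12
tool_pos: [0.5553, 0.1073, 0.0658]
orientation: [3.123, -0.343, -0.0]
wrist_force: [0.4, -0.1, -1.3]
width: 0.0171
```

>>> move_arm:
  motion: "10 -0.3 0 0 0; 10 -0.3 0 0 0; 10 -0.3 0 0 0; 10 -0.2 0 0 0; 10 0 0 0 0"

```text
time: 7.53
tool_pos: [0.5284, 0.1134, 0.066]
orientation: [-3.123, 0.343, 0.0]
wrist_force: [0.0, -0.2, -0.6]
width: 0.0169
```

```bash
python3 ov.py 8
```

```text
tip [0.646  0.0877 0.0104] [20.38920771 26.85526832]
t 7.63 pos [0.5296 0.1135 0.066 ] yaw -12.51 zax [ 0.  0. -1.] w 0.0172 F [ 0.8  0.9 -1.5]
units now-axes [0. 0. 0.] turned-axes [0. 0. 0.] turn 0.01
```

View pics/wrist_8.png

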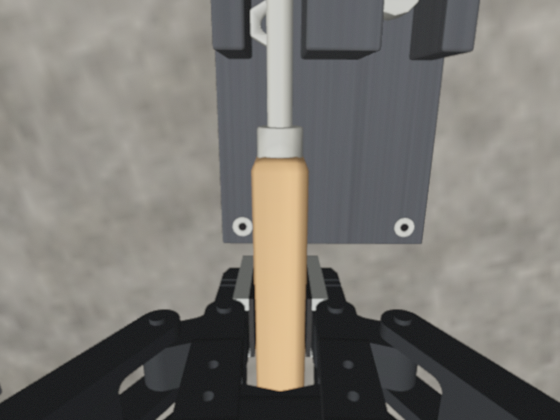

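View pics/ov_8.png

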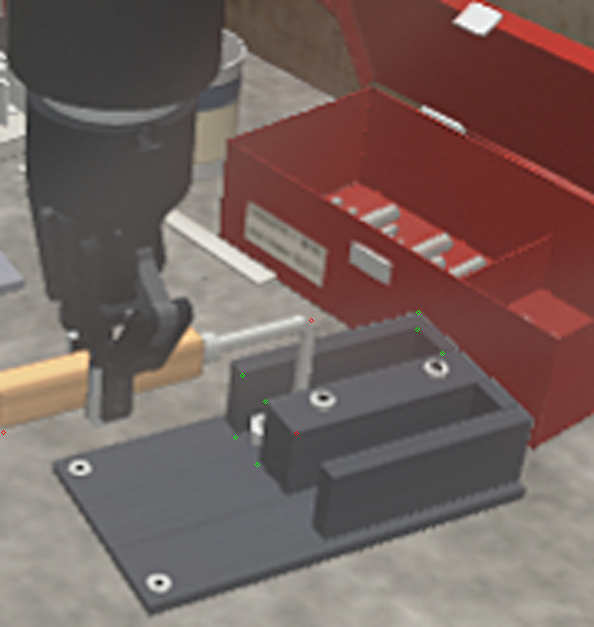

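>>> move_arm:
  motion: "10 0 -0.1 0 0; 10 -0.25 0 0 0; 10 -0.3 0 0 0; 10 -0.3 0 0 0; 10 -0.3 0 0 0"

```text
time: 8.05
tool_pos: [0.501, 0.1219, 0.0656]
orientation: [3.123, -0.344, -0.001]
wrist_force: [0.6, -0.7, -1.2]
width: 0.0169
```

>>> move_arm:
  motion: "10 -0.3 0 0 0; 10 -0.3 0 0 0; 10 -0.2 0 0 0; 10 0 0 0 0; 10 0 0 0 0"

```text
time: 8.47
tool_pos: [0.4824, 0.1265, 0.0661]
orientation: [-3.123, 0.342, -0.001]
wrist_force: [0.7, 0.4, -1.7]
width: 0.0175
```

```bash
python3 ov.py 9
```

```text
tip [0.5992 0.1006 0.0103] [-28.08147382  29.14061666]
t 8.57 pos [0.4828 0.1264 0.0659] yaw -12.54 zax [ 0.  0. -1.] w 0.017 F [ 0.1  0.3 -1.7]
units now-axes [0. 0. 0.] turned-axes [0. 0. 0.] turn 0.01
```

View pics/wrist_9.png

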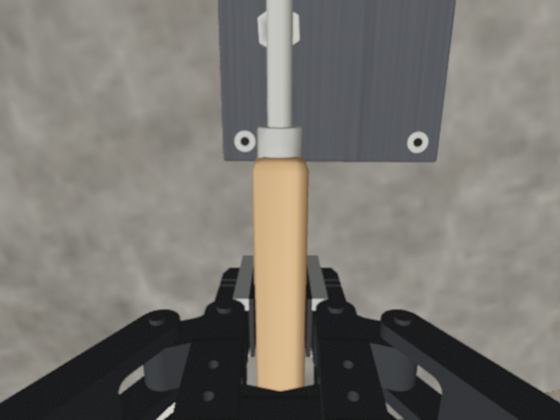

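View pics/ov_9.png

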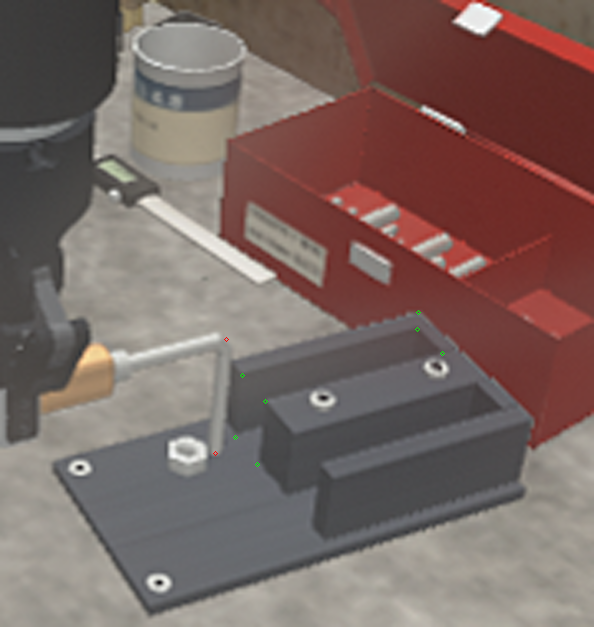

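>>> move_arm:
  motion: "10 0.1 0 0 0; 10 0 0 -0.5 0; 10 0 0 -1 0; 10 0 0 -1 0; 10 0 0 -1 0"

```text
time: 8.98
tool_pos: [0.4851, 0.1254, 0.1541]
orientation: [3.122, -0.344, -0.001]
wrist_force: [1.1, 1.2, -1.5]
width: 0.0171
```

>>> move_arm:
  motion: "10 0 0 -1 0; 10 0 0 -0.7 0; 10 0 0 0 -0.3; 10 0 0 0 0; 10 0 0 0 0"

```text
time: 9.4
tool_pos: [0.4848, 0.1255, 0.1955]
orientation: [3.128, -0.296, -0.001]
wrist_force: [0.1, -0.4, -1.4]
width: 0.0172
```

```bash
python3 ov.py 10
python3 - <<'E'
from h import *
delta([.5305,.347,.196],-10.75)
E
```

```text
tip [0.6016 0.1029 0.1391] [-26.24372767  31.96963307]
t 9.5 pos [0.4846 0.1254 0.1949] yaw -10.82 zax [-0.001 -0.001 -1.   ] w 0.017 F [-1.  -0.3 -1.5]
units now-axes [0. 0. 0.] turned-axes [0. 0. 0.] turn 0.3
t 9.5 pos [0.4846 0.1254 0.1949] yaw -10.82 zax [-0.001 -0.001 -1.   ] w 0.017 F [-1.  -0.3 -1.5]
units now-axes [ 0.14 -9.05 -0.05] turned-axes [ 0.15 -9.05 -0.04] turn -0.01
```

View pics/ov_10.png

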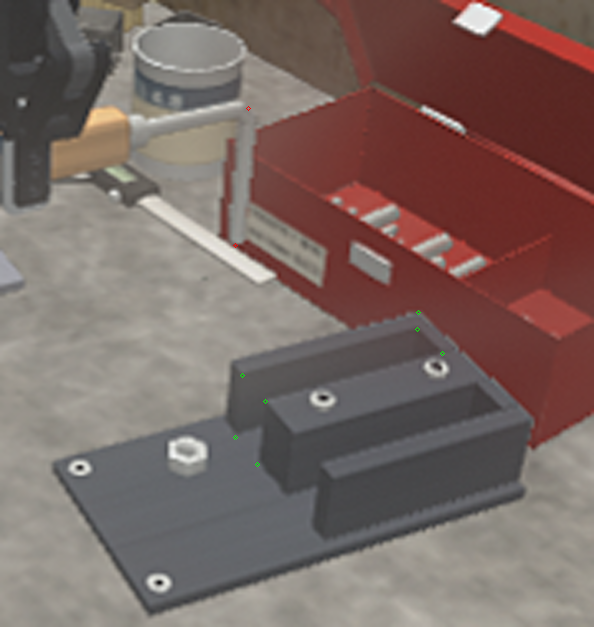

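>>> move_arm:
  motion: "10 0.1 -0.5 0 0; 10 0 -0.9 0 0; 10 0 -0.9 0 0; 10 0 -0.9 0 0; 10 0 -0.9 0 0"

```text
time: 9.92
tool_pos: [0.5067, 0.2273, 0.1951]
orientation: [3.127, -0.295, -0.001]
wrist_force: [0.6, 0.6, -2.2]
width: 0.017
```

>>> move_arm:
  motion: "10 0 -0.9 0 0; 10 0 -0.9 0 0; 10 0 -0.9 0 0; 10 0 -0.9 0 0; 10 0 -0.8 0 0"

```text
time: 10.33
tool_pos: [0.5271, 0.3358, 0.1946]
orientation: [3.127, -0.294, -0.001]
wrist_force: [0.4, -0.1, -0.8]
width: 0.0173
```

>>> move_arm:
  motion: "10 0 -0.5 0 0; 10 0 0 0 0; 10 0 0 0 0; 10 0 0 0 0"

```text
time: 10.67
tool_pos: [0.5291, 0.3458, 0.1952]
orientation: [3.127, -0.295, -0.001]
wrist_force: [0.3, 0.4, -2.7]
width: 0.0172
```

```bash
python3 ov.py 11
python3 - <<'E'
from h import *
delta([.5305,.347,.116],-10.75)
E
```

```text
tip [0.6463 0.3232 0.1401] [-30.77931401 256.73317766]
t 10.77 pos [0.5292 0.3456 0.1958] yaw -10.78 zax [-0. -0. -1.] w 0.017 F [-0.4 -0.1 -1.9]
units now-axes [0. 0. 0.] turned-axes [0. 0. 0.] turn 0.3
t 10.77 pos [0.5292 0.3456 0.1958] yaw -10.78 zax [-0. -0. -1.] w 0.017 F [-0.4 -0.1 -1.9]
units now-axes [ 0.04 -0.07  3.19] turned-axes [ 0.04 -0.07  3.19] turn -0.01
```

View pics/wrist_11.png

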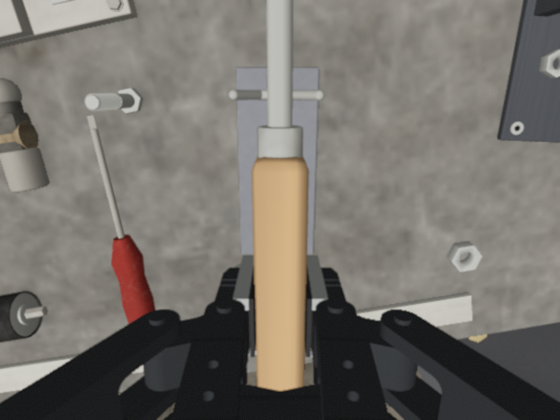

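>>> move_arm:
  motion: "10 0.04 -0.07 0.4 0; 10 0 0 0.8 0; 10 0 0 0.8 0; 10 0 0 0.8 0; 10 0 0 0.4 0"

```text
time: 11.18
tool_pos: [0.5296, 0.3464, 0.1129]
orientation: [3.125, -0.296, -0.004]
wrist_force: [0.4, -0.1, -2.8]
width: 0.017
```

>>> move_arm:
  motion: "10 0 0 0 0; 10 0 0 0 0; 10 0 0 0 0"

```text
time: 11.43
tool_pos: [0.5313, 0.3482, 0.117]
orientation: [-3.127, 0.294, -0.002]
wrist_force: [-0.3, -0.4, -1.0]
width: 0.0169
```

```bash
python3 ov.py 12
python3 - <<'E'
from h import *
delta([.5305,.347,.0765],-10.75)
a=load("wrist","4")["pixels"];b=load("wrist","12")["pixels"]
cv2.imwrite("pics/cmp.png",np.hstack([a[:300,150:430],b[:300,150:430]])[:,:,::-1])
E
```

```text
tip [0.6485 0.3263 0.0617] [-29.33008695 260.17912235]
t 11.53 pos [0.5313 0.3484 0.1172] yaw -10.74 zax [ 0.002  0.002 -1.   ] w 0.0171 F [ 0.4 -0.4 -0.8]
units now-axes [0. 0. 0.] turned-axes [0. 0. 0.] turn 0.31
t 11.53 pos [0.5313 0.3484 0.1172] yaw -10.74 zax [ 0.002  0.002 -1.   ] w 0.0171 F [ 0.4 -0.4 -0.8]
units now-axes [-0.02  0.06  1.63] turned-axes [-0.02  0.06  1.63] turn 0.0
```

View pics/cmp.png

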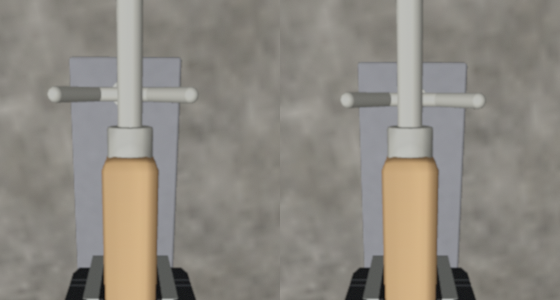

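>>> move_arm:
  motion: "10 -0.02 0.06 0.2 0; 10 0 0 0.4 0; 10 0 0 0.4 0; 10 0 0 0.3 0; 10 0 0 0.2 0"

```text
time: 11.95
tool_pos: [0.5292, 0.3458, 0.0764]
orientation: [3.126, -0.294, -0.002]
wrist_force: [-0.2, 0.4, -1.7]
width: 0.0174
```

>>> move_arm:
  motion: "10 0 0 0.1 0; 10 0 0 0 0; 10 0 0 0 0; 10 0 0 0 0"

```text
time: 12.28
tool_pos: [0.5297, 0.3462, 0.0757]
orientation: [3.127, -0.294, -0.0]
wrist_force: [-1.8, -1.0, 1.0]
width: 0.0173
```

```bash
python3 ov.py 13
python3 - <<'E'
from h import *
delta([.5305,.347,.0765],-10.75)
a=load("wrist","3")["pixels"];b=load("wrist","13")["pixels"]
cv2.imwrite("pics/cmp2.png",np.hstack([a[:300,150:430],b[:300,150:430]])[:,:,::-1])
E
```

```text
tip [0.6469 0.3241 0.02  ] [-30.39007269 257.68375687]
t 12.38 pos [0.5298 0.3463 0.0757] yaw -10.75 zax [-0. -0. -1.] w 0.0172 F [-1.4 -1.2  1.4]
units now-axes [0. 0. 0.] turned-axes [0. 0. 0.] turn 0.31
t 12.38 pos [0.5298 0.3463 0.0757] yaw -10.75 zax [-0. -0. -1.] w 0.0172 F [-1.4 -1.2  1.4]
units now-axes [ 0.02 -0.03 -0.03] turned-axes [ 0.02 -0.03 -0.03] turn 0.0
```

View pics/cmp2.png

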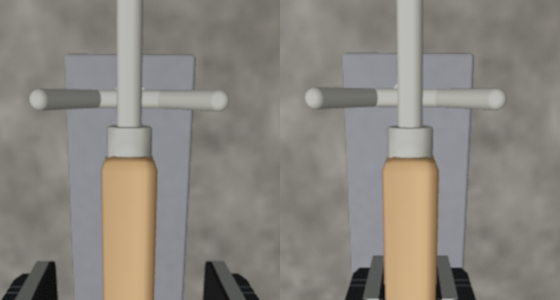

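View pics/side_13.png

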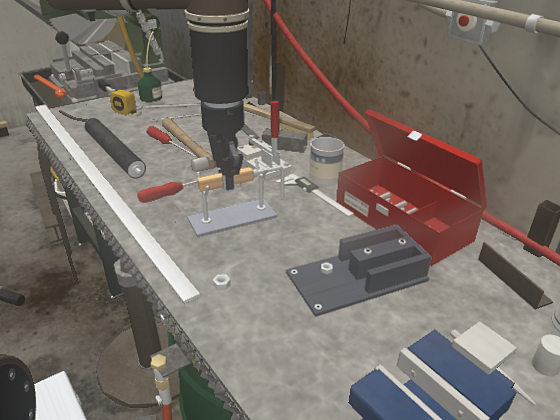

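>>> move_arm:
  motion: "22 0 0 0 0; 28 0 0 0 0; 40 0 0 0 0; 60 0 0 0 0; 60 0 0 0 0"

```text
time: 12.8
tool_pos: [0.53, 0.3466, 0.0758]
orientation: [-3.128, 0.294, -0.0]
wrist_force: [-0.3, -0.9, 0.5]
width: 0.0596
```

>>> move_arm:
  motion: "60 0 0 0 0; 60 0 0 0 0; 60 0 0 -0.3 0; 60 0 0 -0.7 0; 60 0 0 -1 0"

```text
time: 13.22
tool_pos: [0.5289, 0.3455, 0.1248]
orientation: [3.125, -0.294, -0.004]
wrist_force: [0.1, -0.0, 0.6]
width: 0.0603
```

>>> move_arm:
  motion: "60 0 0 -1 0; 60 0 0 -1 0; 60 0 0 -1 0; 60 0 0 -0.6 0; 60 0 0 0 0"

```text
time: 13.63
tool_pos: [0.5315, 0.3477, 0.221]
orientation: [-3.123, 0.293, -0.008]
wrist_force: [0.4, 0.8, 0.5]
width: 0.0598
```

>>> move_arm:
  motion: "60 -0.9 -0.5 0 0; 60 -0.9 -0.5 0 0; 60 -0.9 -0.5 0 0; 60 -0.5 -0.5 0 0; 60 0 0 0 0"

```text
time: 14.05
tool_pos: [0.4588, 0.4125, 0.2161]
orientation: [-3.127, 0.29, -0.0]
wrist_force: [0.6, -0.7, -1.2]
width: 0.06
```

Run:
```python
from h import *
for n in("wrist","side","top"): grab(n,"14")
delta([.5305,.347,.0765],-10.75)
a=load("side","0")["pixels"];b=load("side","14")["pixels"]
r=lambda m:cv2.resize(m[150:320,170:370],None,fx=2,fy=2,interpolation=cv2.INTER_CUBIC)
cv2.imwrite("pics/cmp3.png",np.hstack([r(a),r(b)])[:,:,::-1])
```

```text
t 14.2 pos [0.4605 0.4103 0.2158] yaw -10.72 zax [-0. -0. -1.] w 0.0595 F [ 0.5 -0.3 -0.4]
units now-axes [3.22 1.97 5.57] turned-axes [3.22 1.97 5.57] turn 0.01
```

View pics/cmp3.png

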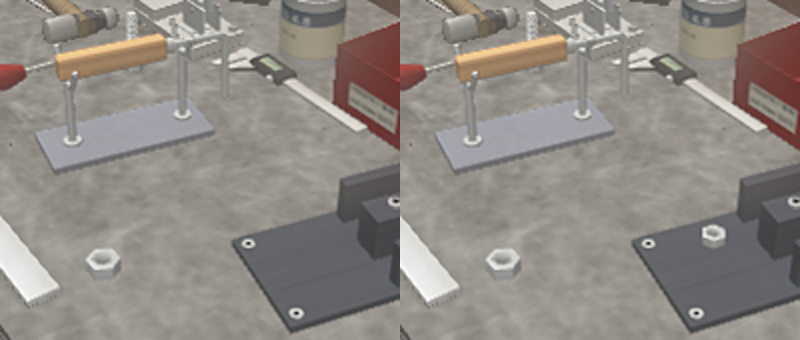

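View pics/top_14.png

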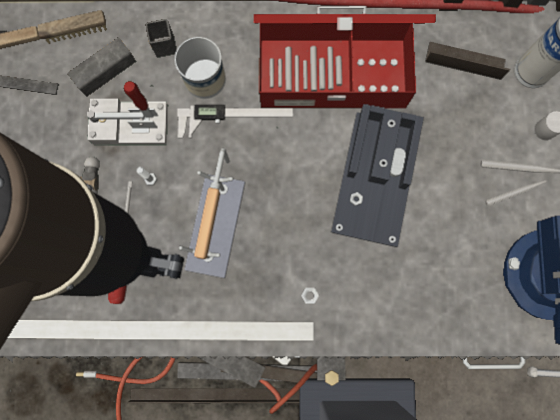

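View pics/wrist_14.png

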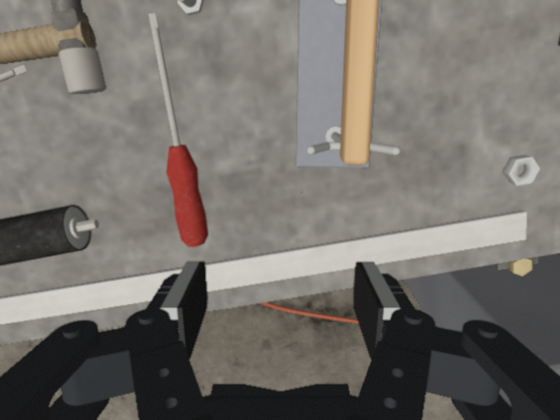

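The pictures show the pick back on its stand just as it was. The nut is on the bare plate at top-view pixel (356,199), well in front of the slot mouth, and the arm is clear.

Run:
```python
from h import *
print("nut blk",toblk(atz(load("top","14"),[(356,199)],.018)[0]))
a=load("top","0")["pixels"][145:275,185:245].astype(int);b=load("top","14")["pixels"][145:275,185:245].astype(int)
print("diff px",(abs(a-b).max(2)>40).sum())
print(bot.close_job())
```

```text
nut blk [-46.71918159  28.35014567]
diff px 261
the job is handed in; nothing more can be done
None
```

I dragged the nut out of the +y slot with the hooked pick, put the pick back on its stand, and handed the job in at about 14 s, well under the 45 s limit.

- **Nut:** the last top view puts its centre at block x ≈ -47, y ≈ 28 mm. The slot mouth is at x = -10, so it is wholly clear and lies flat on the bare plate. The fingers never touched it.
- **Pick:** it rests in both forks. The wrist pictures before the grasp and before the release differ by about 1–2 mm, and the side pictures before and after look the same.
- **Forces:** the wrist readings I saw stayed under 4 N throughout, and the arm ended clear of everything.
- **Checks that disagreed:**
    - A before-and-after comparison of the top picture around the stand showed 261 changed pixels. That patch may include part of the gripper or its shadow, and I did not trace the cause.
    - My estimates put the pick about 9–11 mm behind the stand's origin along x, against the stated 6 mm. This did not affect the return, since I put it back by the pose I had gripped it at.

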